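# Swap the reference and the board module at the probe press

### The arm

A 6-joint arm with a two-finger parallel gripper is mounted at the origin on the work surface. World frame = base frame: x ahead of the robot, y to its left, z up, the work surface at z = 0. Lengths are in m, angles in degrees, forces in N, time in s.
With the tool pointing down it reaches from about 0.25 to 0.725 m from the base axis. Payload 9.7 kg.
Tool frame: the origin (TCP) lies at the very end of the fingers, on their centre line; the grasp point (between the pads) lies 19 mm behind it (bot.grip_point_offset is the distance from the TCP to the grasp point, in m); y points along the fingers, x is the direction in which the jaws open and shut, and the axes are right-handed (so a half turn about y gives the same grasp; the last joint's range is limited). The gripper opens to 85 mm and grips with 20 to 120 N. Pads are 22 mm wide; open, the fingers measure 114 mm over their backs; the gripper's body (76 mm by 85 mm) begins 54 mm behind the grasp point. The pads swing forward as they close: fully open they stand 13 mm farther back than shut.
Start: joints at [-66.921, 4.979, 10.078, 95.1, 0, 90], TCP at [0.216, -0.506, 0.231] pointing down, gripper open.
Joint ranges: [-179.16, 179.16], [-48.56, 103.87], [-65.8, 70.77], [-126.05, 130.52], [-82.76, 87.17], [-180, 180]. Speed limits (degrees/s): [127.2, 127.2, 147.25, 180, 180, 180].

### API

Orientations are given as [roll, pitch, yaw] about the fixed x, y, z axes, in that order (R = Rz(yaw) Ry(pitch) Rx(roll)).
In Python, from workcell import bot gives the robot as it stands.
- The arm moves only by the shell command python3 -m inch 'ROWS' [FORCE]. ROWS is JSON, a list of rows, each a list of 3 entries, a list of its own where there are three numbers: the shift along the tool's x, y, z in mm, then the turn, a rotation vector about the tool's x, y, z in rad, then the finger opening in mm, from 0 to 85.4. In form: [[[x, y, z], [ax, ay, az], grip], ...]. A call has 1 to 20 rows; each row is the pose to reach, as a shift and turn from the pose measured when the call began, along the tool's axes at that moment; what a row does not reach only later rows make up. A row lasts 1/10 s, in which the tool goes at most 50 mm and 8.59 degrees, less where a joint would pass 70% of its speed; a pose out of reach is approached as far as the arm can. A call with a gripper value outside its range is refused whole. The fingers move at their own pace and stop on an object; FORCE is the grip in N (left out, the last holds). Time passes only in rows, so rows that repeat a pose let the fingers close. It gives the time, the measured TCP pose, the force and the opening at its end, in the units of the state.
- bot.get_obs(): the state, without advancing time (a new reading comes with each control period).
- bot.camera(name): name is "scene" or "top"; returns a dict with "frame" (384x512x3 uint8, red, green, blue), "mtx" (3x3 intrinsics, pixels), "origin" and "orientation" of the camera in the world. Camera axes: x right, y down, z forward; pixel columns grow to the right and rows downward; lengths in m; the calibration is good to about 2 mm. A picture is of the moment at which its call begins. There is no depth.
- bot.job_done(): hands the job in, once; it reports no verdict.
Trained networks look in a picture, given as the dict that the camera call returned (one of the last four; its "shot" number tells which), for a name from the list of things; names that differ only in an ending like _2 or _b are one class to them, and where a whole thing is asked for, a point or a joint stands for the part that bears it (a point fixed in the world has none). Each returns a list of dicts, best first, with "confidence" (0 to 1); they miss things now and then, are a little off and sometimes report something else, mostly with a low value. They report only what shows in the picture. A call takes as long as a camera call.
- bot.search_frame(picture, name): "box" ([left, top, right, bottom] in pixels, round what is visible of it).
- bot.cut_out(picture, name): "region" (384x512 bool, what is visible of it) and "box" ([left, top, right, bottom] in pixels, round what is visible of it).
The state is a dict: "time": time; "q": joint angles; "qd": joint speeds; "joint_efforts": joint torques, N m; "ee_pos": TCP position; "tcp_rot": TCP orientation; "wrist_force": force on the tool from outside, world axes, zero at the start; "torque": the same for the moment, N m; "opening": finger opening in m.
Only numpy, scipy, OpenCV 4.12 (cv2) and the standard library are available. Lean on these libraries where they do the work, as an engineer would, in place of code of your own. Each camera call takes 0.05 s, during which the arm holds its last target. There are 200 camera calls.

### The job

Swap the two modules: put the blue reference module from the probe press onto the yellow pad of the holding stand, and the green-topped module from the stand onto the black pad of the press, each centred on its pad, square to it and never tipped over (the blue mat is there to park one meanwhile). Then pull the press's red handle down until it lines up with the green mark. Do not disturb the bottle, jar, screwdriver or bin.

Things in the scene. Friction and masses are not known exactly. Their poses are not given: they have to be found in the camera images.
- reference: Blue reference module with a white top plate: a rigid block 56 (its x) x 40 (its y) x 50 mm tall, about 0.2 kg. Origin at the centre of its underside, z up. Best gripped across its 40 mm width (y). It starts on the black pad of the press, a few mm and up to 7 degrees off square.
- unit: Board module: bare aluminium block with a green circuit board on top, same size as the reference (56 x 40 x 50 mm), origin at the centre of its underside. It starts on the yellow pad of the stand, a few mm and up to 9 degrees off square.
- press_nest (a point): Centre of the top of the black pad (72 x 56 mm, 20 mm above the table) of the fixed probe press, which may stand on either side and is turned up to 11 degrees. Axes: x from the press's open front to its back, y to its left (handle side), z up. Grey base plate round it: x -70 to 120, y -75 to 75 mm, 8 mm lower. Two steel posts (18 mm) at x 85, y +-55 mm.
- foot (a point): Centre of the underside of the black probe foot over the pad: 18 (x) x 34 (y) x 12 mm, press axes, 21 mm behind the pad's centre and 87 mm above the pad with the handle at 0, sinking 38 mm per rad of handle. A 16 mm steel ram above it. Thin brass pins (look only) hang 8 mm lower. A module can be lifted 10 to 15 mm and drawn out to the front.
- top_front (a point): Front lower edge (middle) of the press's fixed black top arm, 12 mm in front of the pad's centre and 165 mm above the pad; the arm is 34 mm wide (y), 50 mm tall and runs from here to the back. A vertical gripper does not fit at the pad under arm and foot: come from the open front (-x) with the tool leaning back to the front by 25 to 45 degrees.
- stand_nest (a point): Centre of the top face of the yellow pad (72 x 56 mm, 30 mm above the table) on the fixed aluminium holding stand (110 x 100 mm), open above. Axes: x away from the robot, z up; turned up to 11 degrees.
- mat_top (a point): Centre of the top face of the fixed blue mat, 100 (x) x 120 (y) x 3 mm, clear space to park a module, turned up to 6 degrees.
- press_handle (a joint): Angle of the press's red handle in rad: 0 fully up (leaning to the front, 55 degrees above level), growing as it is pulled down to the front, limit 1.2. Starts at 0 to 0.2. The green mark is at 0.75 (handle 12 degrees above level). Stiff by friction (0.3 Nm, 3 N at the grip), stays where left. It drives the probe foot down: at the mark the foot is 8 mm above a module on the pad.
- handle_grip (a point): Middle of the red grip, 110 mm from the pivot; the grip is a round bar of 20 mm diameter along the handle, 75 to 145 mm from the pivot. It moves in a circle in a plane parallel to the press's x-z plane, 105 mm left (+y) of the pad's centre. A thin scale (look only) with the green mark stands 25 mm to its right, within 95 mm of the pivot.
- handle_pivot (a point): Pivot of the handle, on the press's left: 85 mm behind, 105 mm left of and 190 mm above the pad's centre. The handle turns about the press's y axis.
- cleaner: Bystander: white plastic bottle with red cap, 44 mm diameter, 105 mm tall, standing. Origin at the centre of its underside.
- driver: Bystander: screwdriver, 130 mm long, lying along its x in front of the blue mat, nearer the robot. Origin at its middle, on the table.
- chip_bin: Bystander: small open blue bin, 90 x 70 x 35 mm. Origin at the centre of its underside.
- flux_jar: Bystander: amber jar with black cap, 48 mm diameter, 50 mm tall. Origin at the centre of its underside.

How it is judged (in metres and radians):
On the way, in this order (a step that is already met when the one before it is completed fails the run):
1. both modules stand swapped on their pads, released, with the handle still up (below 0.4 rad) (horizontal distance between unit and press_nest below 0.01 m and z of unit in the frame of press_nest between -0.005 and 0.005 m and angle between the x axis of unit and the x axis of press_nest, either way round below 0.16 rad and angle between each of unit, reference's own z axis and vertical below 0.1 rad and linear speed of each of unit, reference below 0.02 m/s and contact force between each of unit, reference and the fingers below 0.1 N and horizontal distance between reference and stand_nest below 0.01 m and z of reference in the frame of stand_nest between -0.005 and 0.005 m and angle between the x axis of reference and the x axis of stand_nest, either way round below 0.16 rad and value of joint press_handle below 0.4 rad), for 0.2 s.
2. the red handle stands at the green mark (value of joint press_handle between 0.65 and 0.85 rad and velocity of joint press_handle between -0.05 and 0.05 rad/s), for 0.2 s.
At the end, for the whole second after the job is handed in: The green-topped module stands on the black press pad and the blue one on the yellow stand pad, each within 10 mm of the pad's centre, square within 9 degrees (either way round), upright, at rest and released; the handle stands at 0.75 +- 0.10 rad (the green mark) and is at rest (all of step 2 and horizontal distance between unit and press_nest below 0.01 m and z of unit in the frame of press_nest between -0.005 and 0.005 m and angle between the x axis of unit and the x axis of press_nest, either way round below 0.16 rad and angle between each of unit, reference's own z axis and vertical below 0.1 rad and linear speed of each of unit, reference below 0.02 m/s and contact force between each of unit, reference and the fingers below 0.1 N and horizontal distance between reference and stand_nest below 0.01 m and z of reference in the frame of stand_nest between -0.005 and 0.005 m and angle between the x axis of reference and the x axis of stand_nest, either way round below 0.16 rad); the robot touches nothing.
It fails at once if a module is tipped over (more than 40 degrees) (angle between any of reference, unit's own z axis and vertical above 0.7 rad).
It fails at once if the cleaner bottle is moved more than 30 mm (distance of cleaner from where it was at the start of the episode above 0.03 m).
It fails at once if the screwdriver is moved more than 30 mm (distance of driver from where it was at the start of the episode above 0.03 m).
It fails at once if the blue bin is moved more than 30 mm (distance of chip_bin from where it was at the start of the episode above 0.03 m).
It fails at once if the amber jar is moved more than 30 mm (distance of flux_jar from where it was at the start of the episode above 0.03 m).
It also fails if it takes over 72 s, if anything falls off the work surface, if the arm or the gripper's body presses on something with over 40 N, if the wrist force passes 120 N, or if a joint passes its speed limit or range.

## Working session

There is one attempt and no reset: what is moved stays moved. The work goes in short steps, Python scripts to look and compute and a shell command to move; the robot and the scene stay as the last step left them, time stands still between calls to the robot, and variables do not carry over. Pictures are saved under pics/ and viewed, about 8 in all and at most 12, crops included, and the job is handed in when it is done.

```bash
mkdir -p pics; ls; python3 - <<'E'
from workcell import bot
import cv2, numpy as np
for n in ("scene","top"):
    p=bot.camera(n); cv2.imwrite(f"pics/{n}0.png",p["frame"][:,:,::-1]); print(n,p["mtx"],p["origin"],p["orientation"])
    for t in ["reference","unit","cleaner","driver","chip_bin","flux_jar","press_handle","mat_top","foot"]:
        try: print(t,[(np.round(d["box"]),round(d["confidence"],2)) for d in bot.search_frame(p,t)[:2]])
        except Exception as e: print(t,e)
print(bot.get_obs())
E
```

```text
pics
scene [[416.27814328   0.         262.94518202]
 [  0.         416.27814328 195.16778717]
 [  0.           0.           1.        ]] [1.03450445 0.25954072 0.97975725] [-145.74549358    0.5114602   116.8575678 ]
reference [(array([178., 185., 194., 210.]), 0.58)]
unit [(array([314., 264., 345., 298.]), 0.9)]
cleaner [(array([214., 282., 235., 308.]), 0.74)]
driver [(array([257., 188., 299., 206.]), 0.83), (array([115., 150., 220., 257.]), 0.44)]
chip_bin [(array([373., 216., 408., 255.]), 0.85)]
flux_jar [(array([175., 146., 208., 215.]), 0.64), (array([203., 149., 212., 170.]), 0.52)]
press_handle [(array([174., 149., 205., 214.]), 0.85)]
mat_top [(array([218., 228., 273., 278.]), 0.85)]
foot [(array([164., 185., 177., 200.]), 0.59), (array([202., 148., 211., 168.]), 0.51)]
top [[482.75486622   0.         256.32987899]
 [  0.         482.75486622 188.47820734]
 [  0.           0.           1.        ]] [0.43465913 0.03137976 1.31852403] [-173.98731131   -0.86086079  -91.21896603]
reference [(array([336., 171., 351., 196.]), 0.57)]
unit [(array([167., 157., 186., 184.]), 0.81)]

[... 345 characters left out ...]
[(array([244., 152., 287., 191.]), 0.55)]
foot []
{'time': 1.0, 'q': array([-6.69204479e+01,  4.97843959e+00,  1.00786864e+01,  9.51008058e+01,
       -5.45153021e-04,  8.99990899e+01]), 'qd': array([-0.03389496,  0.0229274 , -0.03918711,  0.08685043, -0.018374  ,
       -0.03249796]), 'joint_efforts': array([-7.48411076e-04, -5.20109296e+01,  4.64867699e+01,  1.80136791e-03,
       -3.49835250e-05,  1.53066370e-06]), 'ee_pos': array([ 0.21559809, -0.50596986,  0.2312928 ]), 'tcp_rot': array([-9.00005451e+01,  5.59009555e-04, -6.69195377e+01]), 'wrist_force': array([0.16912595, 0.10016353, 0.43897098]), 'torque': array([-0.05788823,  0.02012272,  0.02903062]), 'opening': 0.08528575286354513}
```

```bash
python3 - <<'E'
import cv2
a=cv2.imread("pics/top0.png")[90:285,120:380]; cv2.imwrite("pics/top0c.png",cv2.resize(a,None,fx=3,fy=3,interpolation=2))
a=cv2.imread("pics/scene0.png")[130:315,100:360]; cv2.imwrite("pics/scene0c.png",cv2.resize(a,None,fx=3,fy=3,interpolation=2))
E
```

```text
(no output)
```

View pics/top0c.png

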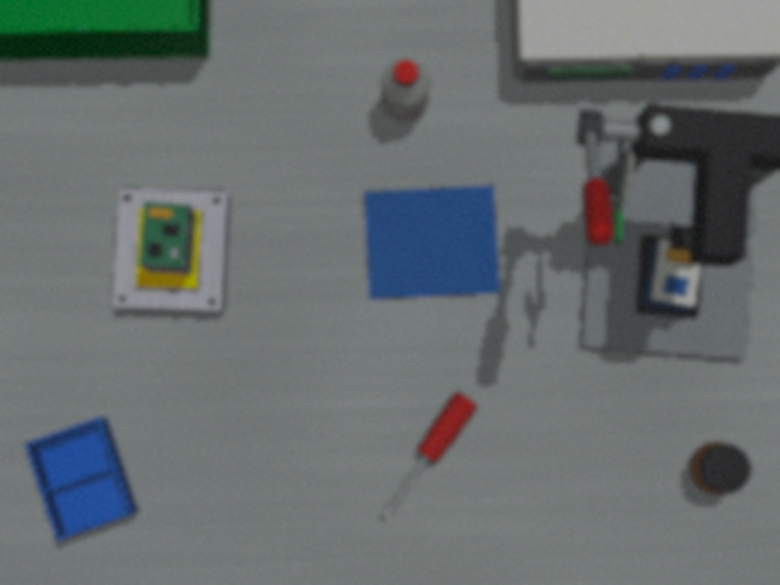

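View pics/scene0c.png

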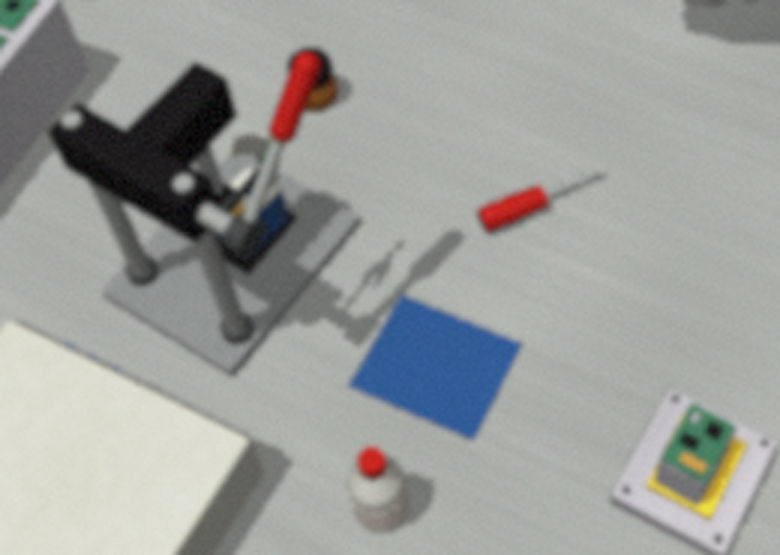

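```bash
python3 - <<'E'
import cv2, numpy as np
t=cv2.imread("pics/top0.png"); s=cv2.imread("pics/scene0.png")
def crop(im,x0,y0,x1,y1,k):
    # pixel (px) center -> (px-x0+.5)*k-.5
    a=cv2.resize(im[y0:y1,x0:x1],None,fx=k,fy=k,interpolation=cv2.INTER_CUBIC)
    a=cv2.convertScaleAbs(a,alpha=1.25)
    for x in range(-(-x0//10)*10,x1,10):
        u=int((x-x0+.5)*k); cv2.line(a,(u,0),(u,5),(0,0,255),1); cv2.putText(a,str(x),(u+2,12),0,.33,(0,0,255),1)
    for y in range(-(-y0//10)*10,y1,10):
        v=int((y-y0+.5)*k); cv2.line(a,(0,v),(5,v),(0,0,255),1); cv2.putText(a,str(y),(7,v+4),0,.33,(0,0,255),1)
    return a
def side(a,b):
    H=max(a.shape[0],b.shape[0]); o=np.zeros((H,a.shape[1]+b.shape[1]+6,3),np.uint8)
    o[:a.shape[0],:a.shape[1]]=a; o[:b.shape[0],a.shape[1]+6:]=b; return o
cv2.imwrite("pics/press.png",side(crop(t,308,122,374,215,6),crop(s,160,175,224,235,6)))
cv2.imwrite("pics/stand.png",side(crop(t,152,148,200,198,8),crop(s,300,255,362,318,6)))
E
```

```text
(no output)
```

View pics/press.png

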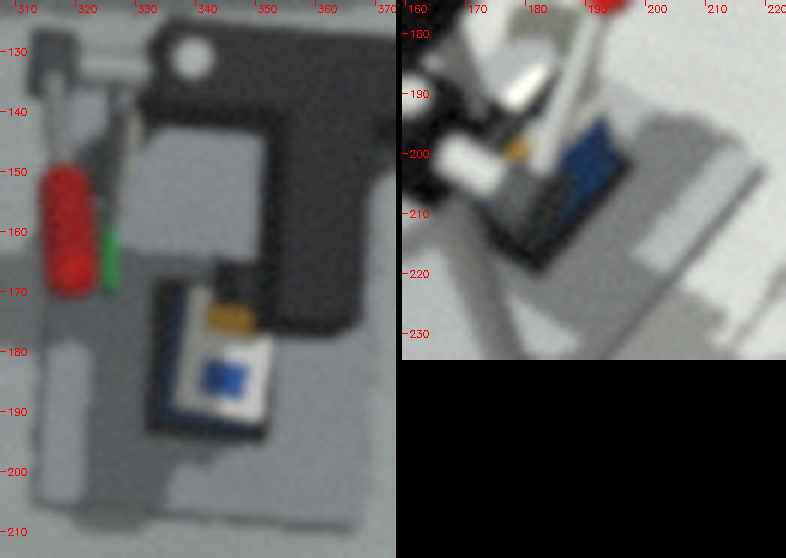

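View pics/stand.png

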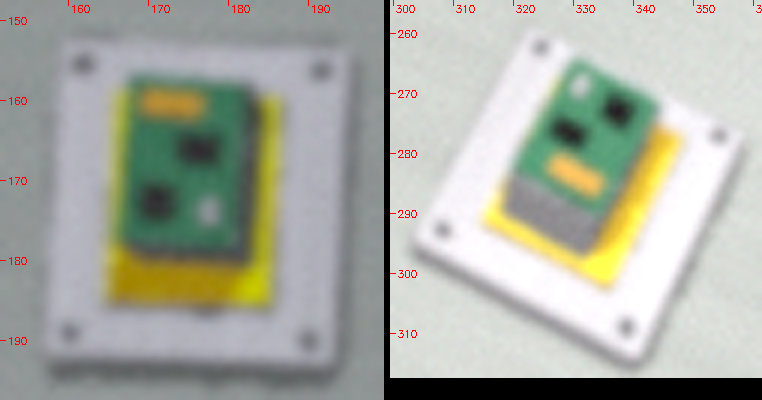

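```bash
cat > h.py <<'E'
import numpy as np
from scipy.optimize import least_squares
from scipy.spatial.transform import Rotation as R
CAM={"scene":(np.array([[416.278,0,262.945],[0,416.278,195.168],[0,0,1]]),np.array([1.03450445,0.25954072,0.97975725]),R.from_euler("xyz",[-145.74549358,0.5114602,116.8575678],degrees=True)),
"top":(np.array([[482.755,0,256.33],[0,482.755,188.478],[0,0,1]]),np.array([0.43465913,0.03137976,1.31852403]),R.from_euler("xyz",[-173.98731131,-0.86086079,-91.21896603],degrees=True))}
def proj(c,P):
    K,o,r=CAM[c]; p=r.inv().apply(np.atleast_2d(P)-o)@K.T; return p[:,:2]/p[:,2:]
def ray(c,uv,z):
    K,o,r=CAM[c]; d=r.apply(np.linalg.inv(K)@[uv[0],uv[1],1]); return o+d*(z-o[2])/d[2]
def Rz(a): return R.from_euler("z",a)
def fit(obs,z0,x0,y0):
    "obs: list of (cam,(lx,ly,lz),(u,v)); returns x,y,yaw deg"
    f=lambda p: np.concatenate([proj(c,Rz(p[2]).apply(l)+[p[0],p[1],z0])[0]-uv for c,l,uv in obs])
    s=least_squares(f,[x0,y0,0],loss="soft_l1"); return s.x*[1,1,57.2958],np.round(f(s.x).reshape(-1,2),1).tolist()
E
python3 - <<'E'
from h import *
T,S="top","scene"
q=lambda *a:print(*a)
q("mat",fit([(T,(.05,.06,0),(241,153.7)),(T,(.05,-.06,0),(284,151.7)),(T,(-.05,-.06,0),(286.3,187.3)),(T,(-.05,.06,0),(243,189))],.003,.5,0))
q("press",fit([(T,(-.07,.075,-.008),(312.8,205.7)),(T,(-.07,-.075,-.008),(366.7,209.5)),(T,(-.036,.028,0),(332,193.5)),(T,(-.036,-.028,0),(352.2,195)),
 (S,(.036,.028,0),(182.5,220.3)),(S,(-.036,.028,0),(197.8,201.5)),(S,(-.07,.075,-.008),(220,203.2))],.02,.5,-.2))
q("stand",fit([(T,(.036,.028,0),(166.25,158.1)),(T,(.036,-.028,0),(186.9,159.4)),(T,(-.036,-.028,0),(185.5,185.6)),(T,(-.036,.028,0),(164.9,185)),
 (S,(.036,-.028,0),(314.8,290.7)),(S,(.036,.028,0),(335.3,302.5)),(S,(-.036,.028,0),(348.3,277))],.03,.5,.2))
q("unit",fit([(T,(.028,.02,.05),(167.75,156.9)),(T,(.028,-.02,.05),(182.75,157.75)),(T,(-.028,-.02,.05),(181.25,178.1)),(T,(-.028,.02,.05),(167.1,177.5)),
 (S,(-.028,-.02,.05),(330.3,264.5)),(S,(-.028,.02,.05),(344.5,271.2)),(S,(.028,-.02,.05),(320.3,284.5)),(S,(.028,.02,.05),(335.3,290.3)),(S,(.028,-.02,0),(318.3,289.8)),(S,(.028,.02,0),(332.5,297))],.03,.5,.2))
q("ref",fit([(T,(-.028,-.02,.05),(351.7,192)),(T,(-.028,.02,.05),(336.5,188.8)),(T,(.0,.02,.05),(337.9,178.5))],.02,.5,-.2))
for n,uv,z in [("cleaner",(255,114),.1),("driver",(264,243),.01),("bin",(148,250),.03),("jar",(360,246),.05)]: print(n,ray(T,uv,z))
print("grip px end",ray(T,(319,168),.33))
E
```

```text
mat (array([ 0.62251744, -0.01237895,  1.69973214]), [[-0.1, -0.2], [0.3, -0.3], [0.1, 0.0], [-0.3, 0.5]])
press (array([ 0.58624932, -0.22514373, -5.96754993]), [[-0.1, -1.0], [0.9, -0.1], [-0.8, -0.0], [-0.4, 0.2], [-0.5, -0.0], [0.7, -0.1], [-0.2, -1.3]])
stand (array([ 0.61855771,  0.22421153, -3.4819142 ]), [[0.0, 0.3], [0.2, -0.1], [0.1, 0.2], [-0.2, -0.1], [-0.5, 0.1], [0.5, -0.2], [-0.0, 0.4]])
unit (array([ 0.62272382,  0.22124702, -2.87343731]), [[-0.8, -0.1], [-0.4, -0.4], [0.2, 0.6], [-1.2, 0.8], [-0.8, -1.5], [0.7, -0.4], [-1.1, -1.9], [0.0, 0.5], [-1.2, 1.0], [-0.0, 1.8]])
ref (array([  0.58366483,  -0.22416359, -11.63717562]), [[-0.2, -0.2], [-0.1, 0.2], [0.3, 0.0]])
cleaner [0.75585294 0.00966447 0.1       ]
driver [ 0.42395768 -0.00873214  0.01      ]
bin [0.41231487 0.29855487 0.03      ]
jar [ 0.41110464 -0.25869957  0.05      ]
grip px end [ 0.57855975 -0.11647031  0.33      ]
```

```bash
cat >> h.py <<'E'
PRESS=(.5862,-.2251,.02,-5.97); STAND=(.6186,.2242,.03,-3.5); MAT=(.6225,-.0124,.003,1.7)
UNIT=(.6227,.2212,.03,-2.9); REF=(.5837,-.2242,.02,-11.6)
def plan(fr,off,lean,tool=None,dyaw=0):
    "TCP at off (mm) in frame fr, tool leaning by lean deg toward frame -x; shift mm & rotvec from present pose"
    from workcell import bot
    o=bot.get_obs(); p0=o["ee_pos"]; r0=R.from_euler("xyz",o["tcp_rot"],degrees=True)
    p=np.array(fr[:3])+Rz(np.radians(fr[3])).apply(np.array(off)/1000)
    r=R.from_euler("xyz",[-90+lean,0,fr[3]-90+dyaw],degrees=True)
    print(np.round(p,4),"shift",np.round(r0.inv().apply(p-p0)*1000,1).tolist(),"rot",np.round((r0.inv()*r).as_rotvec(),3).tolist())
E
python3 -c "
from h import *
plan(REF,(-110,0,100),35)"
```

```text
[ 0.4759 -0.2021  0.12  ] shift [-177.5, 111.3, 358.6] rot [0.592, 0.586, -0.185]
```

```bash
python3 -m inch '[[[-44,28,90],[0.15,0.15,-0.05],85],[[-89,55,180],[0.3,0.3,-0.09],85],[[-133,83,269],[0.45,0.44,-0.14],85],[[-177.5,111.3,358.6],[0.592,0.586,-0.185],85],[[-177.5,111.3,358.6],[0.592,0.586,-0.185],85],[[-177.5,111.3,358.6],[0.592,0.586,-0.185],85],[[-177.5,111.3,358.6],[0.592,0.586,-0.185],85],[[-177.5,111.3,358.6],[0.592,0.586,-0.185],85],[[-177.5,111.3,358.6],[0.592,0.586,-0.185],85],[[-177.5,111.3,358.6],[0.592,0.586,-0.185],85],[[-177.5,111.3,358.6],[0.592,0.586,-0.185],85],[[-177.5,111.3,358.6],[0.592,0.586,-0.185],85]]'; python3 - <<'E'
from h import *
plan(REF,(-70,0,14),35); plan(REF,(1,0,14),35)
E
```

```text
time: 2.2
ee_pos: [0.4756, -0.203, 0.1205]
tcp_rot: [-55.0, -0.0, -101.7]
wrist_force: [0.3, -0.7, -1.0]
opening: 0.085
[ 0.5151 -0.2101  0.034 ] shift [-1.0, 93.8, -16.8] rot [-0.001, -0.001, 0.001]
[ 0.5847 -0.2244  0.034 ] shift [-1.1, 134.6, 41.3] rot [-0.001, -0.001, 0.001]
```

```bash
python3 -m inch '[[[-1,47,-8],[0,0,0],85],[[-1,94,-17],[0,0,0],85],[[-1,94,-17],[0,0,0],85],[[-1,104,-2],[0,0,0],85],[[-1,114,12],[0,0,0],85],[[-1,124,27],[0,0,0],85],[[-1,134.6,41.3],[0,0,0],85],[[-1,134.6,41.3],[0,0,0],85],[[-1,134.6,41.3],[0,0,0],38],[[-1,134.6,41.3],[0,0,0],38],[[-1,134.6,41.3],[0,0,0],36],[[-1,134.6,41.3],[0,0,0],36],[[-1,134.6,41.3],[0,0,0],36],[[-1,134.6,41.3],[0,0,0],36],[[-1,134.6,41.3],[0,0,0],36]]' 50; python3 - <<'E'
from h import *
plan(REF,(1,0,27),35); plan(REF,(-90,0,27),35); 
E
```

```text
time: 3.7
ee_pos: [0.5848, -0.2247, 0.0345]
tcp_rot: [-54.9, -0.0, -101.7]
wrist_force: [-3.9, -0.2, 6.0]
opening: 0.0395
[ 0.5847 -0.2244  0.047 ] shift [-0.2, -10.3, 7.0] rot [-0.001, -0.001, 0.001]
[ 0.4955 -0.2061  0.047 ] shift [-0.1, -62.6, -67.4] rot [-0.001, -0.001, 0.001]
```

```bash
python3 -m inch '[[[0,-5,3.5],[0,0,0],36],[[0,-10.3,7],[0,0,0],36],[[0,-10.3,7],[0,0,0],36],[[0,-23,-12],[0,0,0],36],[[0,-36,-30],[0,0,0],36],[[0,-49,-49],[0,0,0],36],[[0,-62.6,-67.4],[0,0,0],36],[[0,-79,-56],[0,0,0],36],[[0,-95,-44],[0,0,0],36],[[0,-112,-33],[0,0,0],36],[[0,-112,-33],[0,0,0],36]]'; python3 - <<'E'
from h import *
from workcell import bot; import cv2
plan(MAT,(-110,-90,110),35); plan(MAT,(1,0,60),35)
p=bot.camera("scene"); cv2.imwrite("pics/s1.png",cv2.resize(p["frame"][100:330,80:340,::-1],None,fx=2.5,fy=2.5,interpolation=2))
E
```

```text
time: 4.8
ee_pos: [0.4966, -0.2067, 0.1107]
tcp_rot: [-54.6, -0.1, -101.7]
wrist_force: [-0.1, -0.1, -2.1]
opening: 0.0391
[ 0.5152 -0.1056  0.113 ] shift [-102.8, -3.3, -0.4] rot [-0.006, -0.19, 0.136]
[ 0.6235 -0.0124  0.063 ] shift [-216.1, 87.7, 41.9] rot [-0.006, -0.19, 0.136]
```

View pics/s1.png

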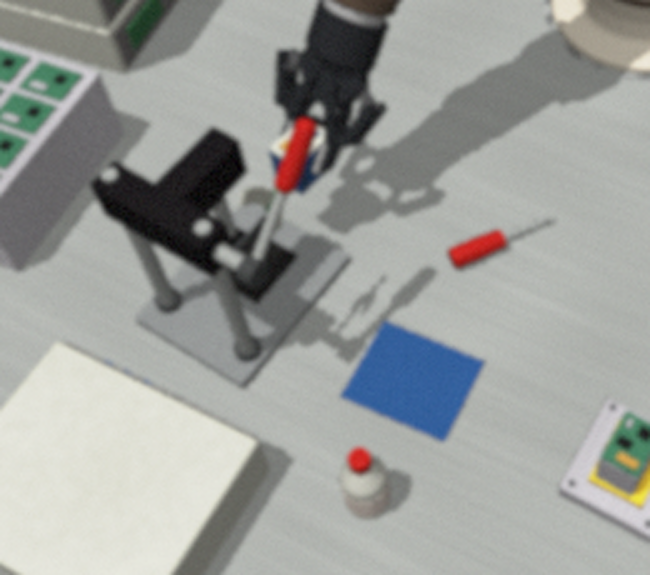

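```bash
python3 -m inch '[[[-26,-1,0],[0,-0.05,0.035],36],[[-52,-2,0],[-0.003,-0.095,0.07],36],[[-78,-3,0],[-0.005,-0.14,0.1],36],[[-103,-3,0],[-0.006,-0.19,0.136],36],[[-131,20,10],[-0.006,-0.19,0.136],36],[[-160,43,21],[-0.006,-0.19,0.136],36],[[-188,65,31],[-0.006,-0.19,0.136],36],[[-216,87.7,41.9],[-0.006,-0.19,0.136],36],[[-216,87.7,41.9],[-0.006,-0.19,0.136],36],[[-216,87.7,41.9],[-0.006,-0.19,0.136],36]]'; python3 - <<'E'
from h import *
plan(MAT,(1,0,22),35); plan(MAT,(1,0,14),35)
E
```

```text
time: 5.85
ee_pos: [0.6213, -0.0114, 0.0575]
tcp_rot: [-55.4, 0.1, -88.2]
wrist_force: [-0.7, 0.6, -1.9]
opening: 0.0395
[ 0.6235 -0.0124  0.025 ] shift [1.1, 28.0, -16.7] rot [0.007, 0.001, -0.002]
[ 0.6235 -0.0124  0.017 ] shift [1.1, 34.5, -21.2] rot [0.007, 0.001, -0.002]
```

```bash
python3 -m inch '[[[0.5,15,-9],[0.003,0,0],36],[[1,28,-16.7],[0.007,0,0],36],[[1,28,-16.7],[0.007,0,0],36],[[1,31,-19],[0.007,0,0],36],[[1,34,-21],[0.007,0,0],36],[[1,34,-21],[0.007,0,0],36]]'; python3 - <<'E'
from h import *
plan(MAT,(1,0,14),35)
from workcell import bot; print(bot.get_obs()["wrist_force"])
E
```

```text
time: 6.45
ee_pos: [0.6234, -0.0125, 0.0179]
tcp_rot: [-55.0, 0.1, -88.2]
wrist_force: [-0.7, 0.2, -2.5]
opening: 0.0398
[ 0.6235 -0.0124  0.017 ] shift [-0.1, 0.8, -0.5] rot [-0.0, 0.001, -0.002]
[-0.65047609  0.20385342 -2.49345267]
```

```bash
python3 -m inch '[[[0,0.7,-0.5],[0,0,0],36],[[0,1,-0.7],[0,0,0],36],[[0,1,-0.7],[0,0,0],45],[[0,1,-0.7],[0,0,0],60],[[0,1,-0.7],[0,0,0],85],[[0,1,-0.7],[0,0,0],85],[[0,1,-0.7],[0,0,0],85],[[0,1,-0.7],[0,0,0],85],[[0,-19,-14],[0,0,0],85],[[0,-49,-35],[0,0,0],85],[[0,-94,-66],[0,0,0],85],[[0,-130,-20],[0,0,0],85],[[0,-130,-20],[0,0,0],85]]'; python3 - <<'E'
from h import *
from workcell import bot; import cv2
plan(UNIT,(-60,0,110),35); 
for n in("scene","top"):
    p=bot.camera(n); cv2.imwrite(f"pics/{n}2.png",p["frame"][:,:,::-1])
t=cv2.imread("pics/top2.png");s=cv2.imread("pics/scene2.png")
def crop(im,x0,y0,x1,y1,k):
    a=cv2.resize(im[y0:y1,x0:x1],None,fx=k,fy=k,interpolation=cv2.INTER_CUBIC); a=cv2.convertScaleAbs(a,alpha=1.25)
    for x in range(-(-x0//10)*10,x1,10):
        u=int((x-x0+.5)*k); cv2.line(a,(u,0),(u,5),(0,0,255),1); cv2.putText(a,str(x),(u+2,12),0,.33,(0,0,255),1)
    for y in range(-(-y0//10)*10,y1,10):
        v=int((y-y0+.5)*k); cv2.line(a,(0,v),(5,v),(0,0,255),1); cv2.putText(a,str(y),(7,v+4),0,.33,(0,0,255),1)
    return a
o=np.zeros((600,800,3),np.uint8)
for a,x,y in[(crop(t,318,155,374,215,7),0,0),(crop(t,238,145,292,200,5),400,0),(crop(s,160,175,226,234,5),400,290)]: o[y:y+a.shape[0],x:x+a.shape[1]]=a
cv2.imwrite("pics/c2.png",o)
E
```

```text
time: 7.75
ee_pos: [0.5335, -0.0155, 0.119]
tcp_rot: [-54.5, 0.0, -88.2]
wrist_force: [0.7, -0.6, 1.9]
opening: 0.0851
[0.5628 0.2242 0.14  ] shift [-238.8, 4.3, 42.0] rot [-0.009, 0.066, -0.047]
```

View pics/c2.png

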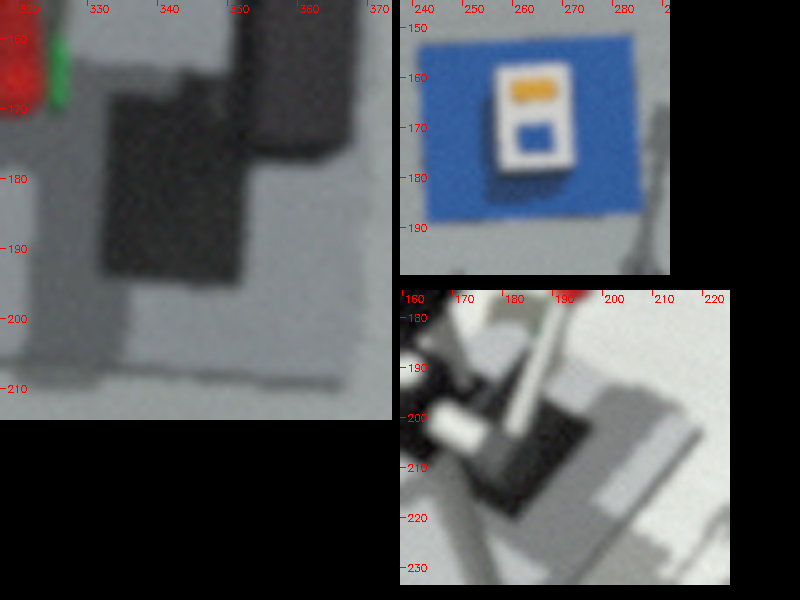

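```bash
python3 - <<'E'
from h import *
T,S="top","scene"
pad=[(T,(-.036,.028,0),(331.9,193.5)),(T,(-.036,-.028,0),(351.8,195.1)),(T,(.036,.028,0),(333.2,168.1)),(S,(.036,.028,0),(182.5,220.1)),(S,(-.036,.028,0),(197.5,201.5))]
print("pad",fit(pad,.02,.58,-.22))
print("padbase",fit(pad+[(T,(-.07,.075,-.008),(312.8,205.6)),(T,(-.07,-.075,-.008),(366.5,209.4)),(S,(-.07,.075,-.008),(219.7,203))],.02,.58,-.22))
print("ref",fit([(T,(.028,.02,.05),(256.9,157.5)),(T,(.028,-.02,.05),(271.5,157.1)),(T,(-.028,-.02,.05),(272.5,178.5)),(T,(-.028,.02,.05),(257.7,178.5))],.003,.62,0))
E
```

```text
pad (array([ 0.58621889, -0.22582912, -4.96997828]), [[-0.2, 0.2], [0.5, -0.0], [-0.2, -0.7], [-0.4, 0.0], [0.7, -0.5]])
padbase (array([ 0.58596796, -0.2252693 , -6.05165298]), [[-0.7, 0.1], [0.0, 0.2], [-0.2, -0.7], [-0.5, 0.1], [1.0, -0.2], [-0.1, -0.8], [1.1, 0.1], [0.1, -1.1]])
ref (array([ 0.62197474, -0.01368056,  0.63514598]), [[-0.1, 0.2], [0.3, 0.1], [0.1, -0.4], [-0.2, 0.1]])
```

```bash
python3 -m inch '[[[-48,1,8],[0,0.013,-0.01],85],[[-96,2,17],[0,0.026,-0.02],85],[[-143,3,25],[0,0.04,-0.03],85],[[-191,4,34],[0,0.053,-0.04],85],[[-238.8,4.3,42],[-0.009,0.066,-0.047],85],[[-238.8,4.3,42],[-0.009,0.066,-0.047],85],[[-238.8,4.3,42],[-0.009,0.066,-0.047],85]]'; python3 - <<'E'
from h import *
plan(UNIT,(-60,0,14),35); plan(UNIT,(1,0,14),35)
E
```

```text
time: 8.55
ee_pos: [0.5658, 0.0159, 0.134]
tcp_rot: [-55.1, -0.5, -88.4]
wrist_force: [1.0, 0.1, -1.4]
opening: 0.0849
[0.5628 0.2242 0.044 ] shift [-209.2, 74.0, -48.1] rot [0.002, 0.069, -0.038]
[0.6237 0.2211 0.044 ] shift [-204.4, 108.8, 1.8] rot [0.002, 0.069, -0.038]
```

```bash
python3 - <<'E'
from h import *
from workcell import bot
o=bot.get_obs(); print(np.round(o["q"],1),np.round(o["qd"],1),o["wrist_force"],o["ee_pos"])
plan(UNIT,(-60,0,110),35)
E
```

```text
[  1.9 -28.  -36.9  46.3  -0.6 179.9] [-0.9  2.   2.4  0.4  0.1 -0.1] [ 0.97114004  0.1215856  -1.43269589] [0.56580821 0.01585636 0.13403817]
[0.5628 0.2242 0.14  ] shift [-208.3, -4.8, 6.8] rot [0.002, 0.069, -0.038]
```

```bash
sed -i 's/\[-90+lean,0,fr\[3\]-90+dyaw\]/[-90-lean,0,fr[3]+90+dyaw]/' h.py; python3 -m inch '[[[0,-20,0],[0,-1.4,0],85],[[0,-20,0],[0,-1.4,0],85],[[0,-20,0],[0,-1.4,0],85],[[0,-20,0],[0,-1.4,0],85],[[-20,-20,0],[0,-1.4,0],85],[[-40,-20,0],[0,-1.4,0],85],[[-60,-20,0],[0,-1.4,0],85],[[-80,-20,0],[0,-1.4,0],85],[[-100,-20,0],[0,-1.4,0],85],[[-120,-20,0],[0,-1.4,0],85],[[-140,-20,0],[0,-2.8,0],85],[[-160,-20,0],[0,-2.8,0],85],[[-180,-20,0],[0,-2.8,0],85],[[-200,-20,0],[0,-2.8,0],85],[[-208,-20,0],[0,-2.8,0],85],[[-208,-20,0],[0,-2.8,0],85],[[-208,-20,0],[0,-2.8,0],85],[[-208,-20,0],[0,-2.8,0],85],[[-208,-20,0],[0,-2.8,0],85],[[-208,-20,0],[0,-2.8,0],85]]'; python3 - <<'E'
from h import *
plan(UNIT,(-60,0,60),35);plan(UNIT,(-60,0,14),35); plan(UNIT,(1,0,14),35)
E
```

```text
time: 10.55
ee_pos: [0.5486, 0.2231, 0.1485]
tcp_rot: [-123.4, -10.4, 75.6]
wrist_force: [-0.3, 0.2, -0.3]
opening: 0.0848
[0.5628 0.2242 0.09  ] shift [-6.0, 56.1, 21.0] rot [-0.009, -0.267, 0.037]
[0.5628 0.2242 0.044 ] shift [-14.3, 93.9, 45.9] rot [-0.009, -0.267, 0.037]
[0.6237 0.2211 0.044 ] shift [-2.4, 128.7, -2.7] rot [-0.009, -0.267, 0.037]
```

```bash
python3 -m inch '[[[-3,28,10],[0,-0.14,0.02],85],[[-6,56,21],[-0.009,-0.267,0.037],85],[[-6,56,21],[-0.009,-0.267,0.037],85],[[-14,94,46],[-0.009,-0.267,0.037],85],[[-14,94,46],[-0.009,-0.267,0.037],85],[[-11,103,34],[-0.009,-0.267,0.037],85],[[-8,111,22],[-0.009,-0.267,0.037],85],[[-5,120,9],[-0.009,-0.267,0.037],85],[[-2.4,128.7,-2.7],[-0.009,-0.267,0.037],85],[[-2.4,128.7,-2.7],[-0.009,-0.267,0.037],85],[[-2.4,128.7,-2.7],[-0.009,-0.267,0.037],50],[[-2.4,128.7,-2.7],[-0.009,-0.267,0.037],36],[[-2.4,128.7,-2.7],[-0.009,-0.267,0.037],36],[[-2.4,128.7,-2.7],[-0.009,-0.267,0.037],36],[[-2.4,128.7,-2.7],[-0.009,-0.267,0.037],36],[[-2.4,128.7,-2.7],[-0.009,-0.267,0.037],36]]' 50; python3 - <<'E'
from h import *
plan(UNIT,(1,0,104),35)
E
```

```text
time: 12.15
ee_pos: [0.6237, 0.2214, 0.0446]
tcp_rot: [-125.1, -0.0, 87.1]
wrist_force: [-4.7, -0.2, 5.4]
opening: 0.0393
[0.6237 0.2211 0.134 ] shift [-0.2, -73.2, -51.3] rot [0.001, -0.0, 0.0]
```

```bash
python3 -m inch '[[[0,-15,-10],[0,0,0],36],[[0,-35,-25],[0,0,0],36],[[0,-55,-38],[0,0,0],36],[[0,-73,-51],[0,0,0],36],[[0,-73,-51],[0,0,0],36]]'; python3 - <<'E'
from h import *
plan((.5,.08,.03,-4.5),(0,0,104),35); plan(PRESS,(-110,0,80),35)
E
```

```text
time: 12.65
ee_pos: [0.6248, 0.222, 0.1371]
tcp_rot: [-125.3, -0.1, 87.1]
wrist_force: [0.9, -0.0, -2.5]
opening: 0.0394
[0.5   0.08  0.134] shift [-148.1, -65.6, 97.4] rot [0.005, 0.021, 0.018]
[ 0.4768 -0.2137  0.1   ] shift [-442.7, -43.2, 123.3] rot [0.005, 0.042, 0.033]
```

```bash
python3 -m inch '[[[-20,-9,13],[0,0.003,0.003],36],[[-50,-22,33],[0.001,0.008,0.006],36],[[-83,-37,55],[0.003,0.012,0.01],36],[[-116,-51,76],[0.004,0.017,0.014],36],[[-148,-65,97],[0.005,0.021,0.018],36],[[-185,-62,101],[0.005,0.023,0.02],36],[[-222,-59,104],[0.005,0.025,0.022],36],[[-259,-57,107],[0.005,0.028,0.024],36],[[-296,-54,110],[0.005,0.031,0.026],36],[[-333,-51,113],[0.005,0.034,0.028],36],[[-370,-48,117],[0.005,0.037,0.03],36],[[-400,-46,120],[0.005,0.039,0.032],36],[[-425,-44,122],[0.005,0.042,0.033],36],[[-442.7,-43.2,123.3],[0.005,0.042,0.033],36],[[-442.7,-43.2,123.3],[0.005,0.042,0.033],36],[[-442.7,-43.2,123.3],[0.005,0.042,0.033],36]]'; python3 - <<'E'
from h import *
from workcell import bot; import cv2
plan(PRESS,(-85,0,28),35)
p=bot.camera("top");s=bot.camera("scene")
print(bot.search_frame(p,"unit")[:2],bot.search_frame(s,"unit")[:2])
a=cv2.resize(p["frame"][150:250,300:400,::-1],None,fx=4,fy=4,interpolation=2); b=cv2.resize(s["frame"][120:220,150:250,::-1],None,fx=4,fy=4,interpolation=2)
cv2.imwrite("pics/c3.png",np.hstack([a,b]))
E
```

```text
time: 14.25
ee_pos: [0.4761, -0.2134, 0.0981]
tcp_rot: [-124.8, -0.1, 84.0]
wrist_force: [-0.5, -0.3, -2.3]
opening: 0.0395
[ 0.5017 -0.2163  0.048 ] shift [-0.2, 55.8, 7.5] rot [-0.003, -0.002, 0.0]
[{'box': [335.4, 208.8, 355.8, 235.1], 'confidence': 0.7}] []
```

View pics/c3.png

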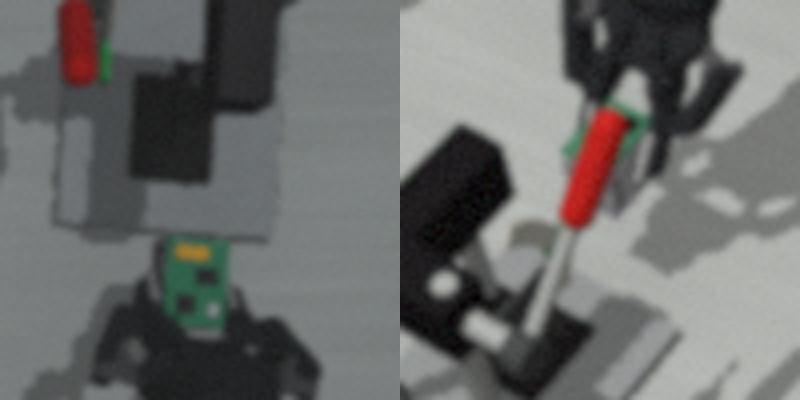

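```bash
python3 - <<'E'
from h import *
T="top"
s,r=fit([(T,(.028,.02,.05),(341.6,209.2)),(T,(.028,-.02,.05),(357,209.2)),(T,(-.028,.02,.05),(340.2,230.5)),(T,(-.028,-.02,.05),(355.6,231.8))],.0835,.475,-.21); print(s,r)
d=Rz(np.radians(6)).apply([s[0]-.4761,s[1]+.2134,0]); print(d)
E
```

```text
[ 0.47652699 -0.21427661 -5.3097551 ] [[-0.5, -1.1], [0.3, 0.1], [-0.3, 0.4], [0.5, 0.3]]
[ 0.00051629 -0.00082718  0.        ]
```

```bash
python3 -m inch '[[[0,20,3],[0,0,0],36],[[0,40,5],[-0.003,0,0],36],[[0,56,7.5],[-0.003,0,0],36],[[0,56,7.5],[-0.003,0,0],36],[[0,56,7.5],[-0.003,0,0],36]]'; python3 - <<'E'
from h import *
plan(PRESS,(0,0.5,27),35)
E
```

```text
time: 14.95
ee_pos: [0.5028, -0.2147, 0.0498]
tcp_rot: [-125.1, -0.0, 84.2]
wrist_force: [0.3, 0.4, -2.6]
opening: 0.0395
[ 0.5863 -0.2246  0.047 ] shift [-1.3, 50.6, -67.2] rot [0.002, 0.002, 0.001]
```

```bash
python3 -m inch '[[[0,9,-11],[0,0,0],36],[[0,17,-22],[0,0,0],36],[[-0.5,25,-34],[0.001,0.001,0],36],[[-1,34,-45],[0.002,0.002,0],36],[[-1.3,43,-56],[0.002,0.002,0],36],[[-1.3,50.6,-67.2],[0.002,0.002,0],36],[[-1.3,50.6,-67.2],[0.002,0.002,0],36],[[-1.3,50.6,-67.2],[0.002,0.002,0],36]]'; python3 - <<'E'
from h import *
plan(PRESS,(0,0.5,15),35)
E
```

```text
time: 15.75
ee_pos: [0.5862, -0.2245, 0.0479]
tcp_rot: [-125.1, -0.1, 84.1]
wrist_force: [0.3, 0.2, -2.9]
opening: 0.0395
[ 0.5863 -0.2246  0.035 ] shift [-0.1, 10.6, 7.4] rot [0.001, 0.0, 0.001]
```

```bash
python3 -m inch '[[[0,4,2.8],[0,0,0],36],[[0,8,5.6],[0,0,0],36],[[0,10,7],[0,0,0],36],[[0,10.9,7.6],[0,0,0],36],[[0,10.9,7.6],[0,0,0],36],[[0,11.2,7.8],[0,0,0],36]]'; python3 - <<'E'
from h import *
plan(PRESS,(0,0.5,14.3),35); plan(PRESS,(-80,0.5,14.3),35)
E
```

```text
time: 16.35
ee_pos: [0.5864, -0.2246, 0.0346]
tcp_rot: [-125.1, -0.0, 84.1]
wrist_force: [-2.1, 0.6, 1.6]
opening: 0.0394
[ 0.5863 -0.2246  0.0343] shift [-0.0, 0.1, 0.3] rot [0.001, 0.0, 0.001]
[ 0.5067 -0.2163  0.0343] shift [0.0, -45.8, 65.8] rot [0.001, 0.0, 0.001]
```

```bash
python3 -m inch '[[[0,0,0],[0,0,0],42],[[0,0,0],[0,0,0],50],[[0,0,0],[0,0,0],85],[[0,0,0],[0,0,0],85],[[0,0,0],[0,0,0],85],[[0,0,0],[0,0,0],85],[[0,0,0],[0,0,0],85],[[0,-6,8],[0,0,0],85],[[0,-17,24],[0,0,0],85],[[0,-32,46],[0,0,0],85],[[0,-46,66],[0,0,0],85],[[0,-86,66],[0,0,0],85],[[0,-120,66],[0,0,0],85],[[0,-120,66],[0,0,0],85]]'; python3 - <<'E'
from h import *
from workcell import bot; import cv2
REF2=(.622,-.0137,.003,0.7)
plan(REF2,(-75,0,80),35);plan(REF2,(-65,0,14),35); plan(REF2,(1,0,14),35)
p=bot.camera("top");s=bot.camera("scene")
for n,q in(("top",p),("scene",s)): cv2.imwrite(f"pics/{n}4.png",q["frame"][:,:,::-1])
def crop(im,x0,y0,x1,y1,k):
    a=cv2.resize(im[y0:y1,x0:x1,::-1],None,fx=k,fy=k,interpolation=cv2.INTER_CUBIC); return cv2.convertScaleAbs(a,alpha=1.25)
a=crop(p["frame"],318,155,374,215,7); b=crop(s["frame"],160,155,226,230,6)
o=np.zeros((450,800,3),np.uint8); o[:a.shape[0],:392]=a; o[:b.shape[0],400:400+b.shape[1]]=b; cv2.imwrite("pics/c4.png",o)
E
```

```text
time: 17.75
ee_pos: [0.4639, -0.2129, 0.0998]
tcp_rot: [-125.4, 0.1, 84.0]
wrist_force: [1.3, 0.4, 0.0]
opening: 0.0849
[ 0.547  -0.0146  0.083 ] shift [205.9, 49.3, -41.1] rot [0.007, -0.094, -0.069]
[ 0.557  -0.0145  0.017 ] shift [207.2, 108.9, -10.9] rot [0.007, -0.094, -0.069]
[ 0.623  -0.0137  0.017 ] shift [214.9, 146.8, -64.3] rot [0.007, -0.094, -0.069]
```

View pics/c4.png

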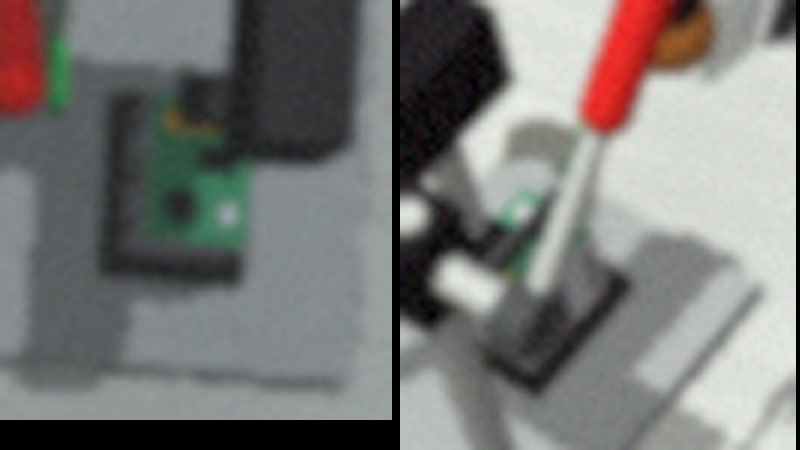

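```bash
python3 - <<'E'
from h import *
r=Rz(np.radians(-5.9))
for l in [(-.028,.02,.05),(-.028,-.02,.05),(.028,.02,.05),(-.028,.02,0)]:
    P=r.apply(l)+[.586,-.2252,.02]; u=proj("top",P)[0]; v=proj("scene",P)[0]; print(l,np.round(u,1),"crop",np.round((u-[317.5,154.5])*7), "scene crop",np.round((v-[159.5,154.5])*6+[400,0]))
E
```

```text
(-0.028, 0.02, 0.05) [337.8 189. ] crop [142. 241.] scene crop [593. 223.]
(-0.028, -0.02, 0.05) [353.  190.3] crop [249. 250.] scene crop [523. 184.]
(0.028, 0.02, 0.05) [339.1 167.8] crop [151.  93.] scene crop [513. 313.]
(-0.028, 0.02, 0) [334.4 190.9] crop [118. 255.] scene crop [610. 285.]
```

```bash
python3 -m inch '[[[45,5,0],[0,-0.02,-0.015],85],[[90,10,0],[0.002,-0.04,-0.03],85],[[135,20,-10],[0.004,-0.06,-0.045],85],[[175,35,-25],[0.006,-0.08,-0.06],85],[[205.9,49.3,-41],[0.007,-0.094,-0.069],85],[[206,79,-26],[0.007,-0.094,-0.069],85],[[207.2,109,-11],[0.007,-0.094,-0.069],85],[[207.2,109,-11],[0.007,-0.094,-0.069],85],[[209,118,-24],[0.007,-0.094,-0.069],85],[[211,128,-38],[0.007,-0.094,-0.069],85],[[213,137,-51],[0.007,-0.094,-0.069],85],[[214.9,146.8,-64.3],[0.007,-0.094,-0.069],85],[[214.9,146.8,-64.3],[0.007,-0.094,-0.069],85],[[214.9,146.8,-64.3],[0.007,-0.094,-0.069],50],[[214.9,146.8,-64.3],[0.007,-0.094,-0.069],36],[[214.9,146.8,-64.3],[0.007,-0.094,-0.069],36],[[214.9,146.8,-64.3],[0.007,-0.094,-0.069],36],[[214.9,146.8,-64.3],[0.007,-0.094,-0.069],36],[[214.9,146.8,-64.3],[0.007,-0.094,-0.069],36]]' 50; python3 - <<'E'
from h import *
REF2=(.622,-.0137,.003,0.7)
plan(REF2,(1,0,110),35); plan(STAND,(1,0,80),35)
E
```

```text
time: 19.75
ee_pos: [0.6226, -0.0128, 0.0132]
tcp_rot: [-124.8, -0.1, 90.7]
wrist_force: [-2.8, -0.9, 2.6]
opening: 0.0399
[ 0.623  -0.0137  0.113 ] shift [-0.7, -81.7, -57.3] rot [-0.003, -0.001, 0.002]
[0.6196 0.2241 0.11  ] shift [237.2, -79.0, -55.0] rot [-0.003, 0.059, 0.044]
```

```bash
python3 -m inch '[[[0,-15,-10],[0,0,0],36],[[0,-40,-28],[0,0,0],36],[[0,-65,-46],[0,0,0],36],[[0,-82,-57],[0,0,0],36],[[25,-82,-57],[0,0.006,0.005],36],[[60,-82,-57],[0,0.015,0.011],36],[[95,-82,-57],[-0.001,0.024,0.018],36],[[130,-81,-56],[-0.002,0.032,0.024],36],[[165,-80,-56],[-0.002,0.041,0.031],36],[[200,-80,-55],[-0.003,0.05,0.037],36],[[222,-79,-55],[-0.003,0.056,0.042],36],[[237.2,-79,-55],[-0.003,0.059,0.044],36],[[237.2,-79,-55],[-0.003,0.059,0.044],36],[[237.2,-79,-55],[-0.003,0.059,0.044],36]]'; python3 - <<'E'
from h import *
from workcell import bot; import cv2
plan(STAND,(1,0,20),35)
p=bot.camera("top"); cv2.imwrite("pics/top5.png",p["frame"][:,:,::-1])
cv2.imwrite("pics/c5.png",cv2.resize(p["frame"][145:215,150:210,::-1],None,fx=8,fy=8,interpolation=2))
E
```

```text
time: 21.15
ee_pos: [0.6194, 0.2237, 0.1094]
tcp_rot: [-124.9, 0.0, 86.5]
wrist_force: [-0.4, -0.6, -2.1]
opening: 0.0396
[0.6196 0.2241 0.05  ] shift [0.4, 48.8, 33.9] rot [-0.001, 0.001, -0.0]
```

View pics/c5.png

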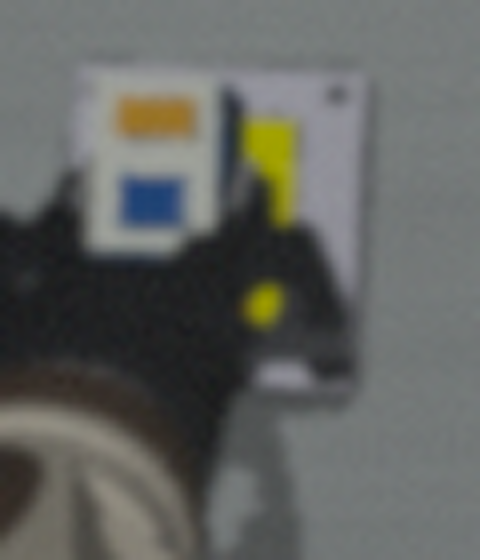

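```bash
python3 - <<'E'
from h import *
T="top"
s,r=fit([(T,(.028,.02,.05),(161.4,154.1)),(T,(.028,-.02,.05),(177.25,154.75)),(T,(-.028,.02,.05),(160.1,175.4))],.0992,.62,.22); print(s,r)
print(Rz(np.radians(3.5)).apply([s[0]-.6194,s[1]-.2237,0]))
E
```

```text
[ 0.61838929  0.22376567 -3.69571586] [[-0.1, -0.4], [0.4, -0.3], [-0.3, 1.0]]
[-1.01283370e-03  3.84417161e-06  0.00000000e+00]
```

```bash
python3 -m inch '[[[0.4,15,10],[0,0,0],36],[[0.4,30,21],[0,0,0],36],[[0.4,42,29],[0,0,0],36],[[0.4,48.8,34],[0,0,0],36],[[0.4,52,36],[0,0,0],36],[[0.4,54.5,37.7],[0,0,0],36],[[0.4,56,39],[0,0,0],36],[[0.4,56,39],[0,0,0],36],[[0.4,56,39],[0,0,0],36]]'; python3 - <<'E'
from h import *
plan(STAND,(1,0,10.5),35)
E
```

```text
time: 22.1
ee_pos: [0.6199, 0.2238, 0.0419]
tcp_rot: [-125.0, 0.0, 86.5]
wrist_force: [-0.6, -0.8, -1.6]
opening: 0.0395
[0.6196 0.2241 0.0405] shift [0.3, 1.0, 1.1] rot [-0.0, -0.0, -0.0]
```

```bash
python3 -m inch '[[[0.2,0.6,0.6],[0,0,0],36],[[0.3,1.1,1.1],[0,0,0],36],[[0.3,1.1,1.1],[0,0,0],36],[[0.3,1.1,1.1],[0,0,0],42],[[0.3,1.1,1.1],[0,0,0],50],[[0.3,1.1,1.1],[0,0,0],85],[[0.3,1.1,1.1],[0,0,0],85],[[0.3,1.1,1.1],[0,0,0],85],[[0.3,1.1,1.1],[0,0,0],85],[[0.3,1.1,1.1],[0,0,0],85],[[0,-5,9],[0,0,0],85],[[0,-17,24],[0,0,0],85],[[0,-35,50],[0,0,0],85],[[0,-60,70],[0,0,0],85],[[0,-100,70],[0,0,0],85],[[0,-140,60],[0,0,0],85],[[0,-170,40],[0,0,0],40],[[0,-200,20],[0,0,0],0],[[0,-200,20],[0,0,0],0],[[0,-200,20],[0,0,0],0]]'; python3 - <<'E'
from h import *
from workcell import bot; import cv2
p=bot.camera("top");s=bot.camera("scene")
for n,q in(("top",p),("scene",s)): cv2.imwrite(f"pics/{n}6.png",q["frame"][:,:,::-1])
o=np.zeros((600,800,3),np.uint8)
def crop(im,x0,y0,x1,y1,k):
    return cv2.convertScaleAbs(cv2.resize(im[y0:y1,x0:x1,::-1],None,fx=k,fy=k,interpolation=cv2.INTER_CUBIC),alpha=1.2)
for a,x,y in[(crop(p["frame"],152,148,200,198,6),0,0),(crop(s["frame"],300,255,362,318,6),300,0),(crop(s["frame"],150,140,250,190,5),0,390-50),(crop(p["frame"],308,122,352,180,5),540,300)]: o[y:y+a.shape[0],x:x+a.shape[1]]=a[:600-y,:800-x]
cv2.imwrite("pics/c6.png",o)
r=Rz(np.radians(-3.5))
for l in [(-.028,.02,.05),(-.028,-.02,.05),(.028,.02,.05),(.028,-.02,.05)]:
    P=r.apply(l)+[.6186,.2242,.03]; print(l,np.round((proj("top",P)[0]-[151.5,147.5])*6),np.round((proj("scene",P)[0]-[299.5,254.5])*6+[300,0]))
E
```

```text
time: 24.1
ee_pos: [0.4888, 0.232, 0.1951]
tcp_rot: [-125.1, -0.1, 86.5]
wrist_force: [-0.6, 0.1, -1.4]
opening: 0.0278
(-0.028, 0.02, 0.05) [ 79. 194.] [586.  93.]
(-0.028, -0.02, 0.05) [172. 198.] [492.  45.]
(0.028, 0.02, 0.05) [87. 65.] [525. 212.]
(0.028, -0.02, 0.05) [179.  69.] [429. 162.]
```

View pics/c6.png

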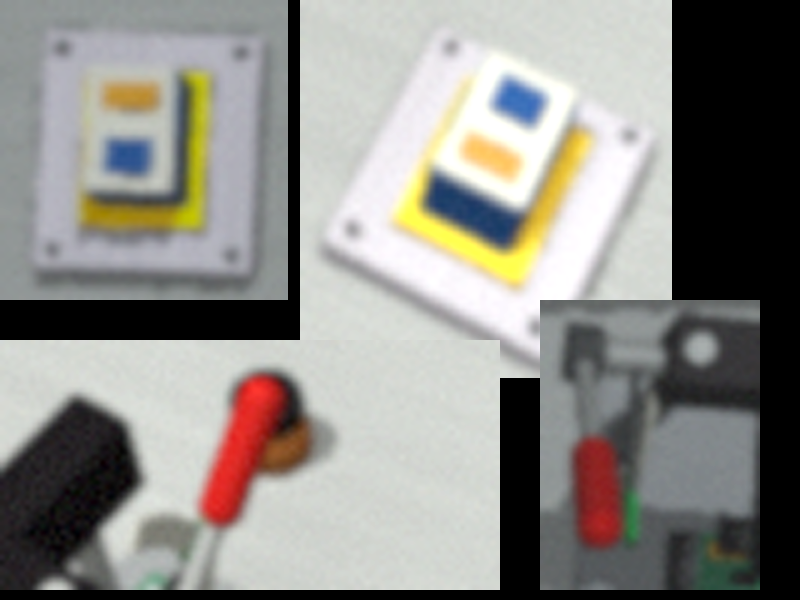

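```bash
cat >> h.py <<'E'
def hp(h,d,up=0):
    "point on the handle (press frame, m): d along from pivot, up = perpendicular offset to upper/front side"
    a=np.radians(55)-h; return np.array([.085-d*np.cos(a)-up*0+up*np.sin(a),.105,.19+d*np.sin(a)+up*np.cos(a)])
def w(l): return Rz(np.radians(-5.95)).apply(l)+[.586,-.2252,.02]
E
python3 - <<'E'
from h import *
for h in (0,.1,.2):
  for d in (.075,.138): print(h,d,np.round(proj("top",w(hp(h,d)))[0],1),np.round(proj("scene",w(hp(h,d)))[0],1),w(hp(h,d)))
  P=w(hp(h,.145)); 
from workcell import bot
plan((*w(hp(0.1,.11)),-5.95),(0,0,80),0); print(w(hp(0.1,.11)), np.round(bot.get_obs()["q"],1))
E
```

```text
0 0.075 [318.1 144.9] [188.5 178.2] [ 0.63863996 -0.12511752  0.2714364 ]
0 0.138 [320.5 157. ] [195.5 151.3] [ 0.60269931 -0.12137171  0.32304298]
0.1 0.075 [317.7 147.9] [190.6 177.6] [ 0.63275335 -0.124504    0.26683482]
0.1 0.138 [319.5 162.8] [199.3 150.6] [ 0.59186795 -0.12024284  0.31457607]
0.2 0.075 [317.2 150.7] [192.5 177.3] [ 0.62735306 -0.12394117  0.26166536]
0.2 0.138 [318.5 168.1] [202.8 150.5] [ 0.58193143 -0.11920724  0.30506427]
[ 0.61   -0.1221  0.3734] shift [-345.8, -65.9, -220.3] rot [0.609, 0.042, 0.012]
[ 0.61003924 -0.12213669  0.29335774] [ 36.6 -25.7 -28.   59.7 -21.7  34.6]
```

```bash
python3 - <<'E'
from h import *
P=(.586,-.2252,.02,-5.95)
plan(P,(-100,230,360),0); plan(P,(24,105,320),0)
E
```

```text
[0.5104 0.0139 0.38  ] shift [-216.1, -133.1, -135.8] rot [0.609, 0.042, 0.012]
[ 0.6208 -0.1233  0.34  ] shift [-346.2, -32.4, -210.1] rot [0.609, 0.042, 0.012]
```

```bash
python3 -m inch '[[[-43,-27,-27],[0.12,0.01,0],0],[[-86,-53,-54],[0.24,0.016,0.005],0],[[-130,-80,-81],[0.36,0.025,0.007],0],[[-173,-106,-109],[0.48,0.034,0.01],0],[[-216,-133,-136],[0.609,0.042,0.012],0],[[-216,-133,-136],[0.609,0.042,0.012],0],[[-216,-133,-136],[0.609,0.042,0.012],0],[[-250,-110,-155],[0.609,0.042,0.012],0],[[-284,-82,-175],[0.609,0.042,0.012],0],[[-318,-57,-193],[0.609,0.042,0.012],0],[[-346,-32.4,-210],[0.609,0.042,0.012],0],[[-346,-32.4,-210],[0.609,0.042,0.012],0],[[-346,-32.4,-210],[0.609,0.042,0.012],0]]'; python3 - <<'E'
from h import *
P=(.586,-.2252,.02,-5.95)
for h in (.1,.19,.3,.4,.5,.6,.7):
    c=hp(h,.11,.010)*1000+[11,0,0]; print(h,c.round(),end=" "); plan(P,c,0)
from workcell import bot; print(np.round(bot.get_obs()["q"],1))
E
```

```text
time: 25.5
ee_pos: [0.6208, -0.1232, 0.3373]
tcp_rot: [-89.8, -0.0, 84.0]
wrist_force: [-0.7, -0.2, 0.3]
opening: 0.0001
0.1 [ 32. 105. 280.] [ 0.6285 -0.1241  0.2999] shift [-0.1, 37.4, -8.0] rot [-0.004, -0.001, 0.0]
0.19 [ 24. 105. 274.] [ 0.6207 -0.1233  0.2937] shift [-0.1, 43.6, -0.2] rot [-0.004, -0.001, 0.0]
0.3 [ 15. 105. 265.] [ 0.612  -0.1223  0.2853] shift [-0.1, 52.0, 8.6] rot [-0.004, -0.001, 0.0]
0.4 [  8. 105. 257.] [ 0.6049 -0.1216  0.2769] shift [-0.1, 60.5, 15.6] rot [-0.004, -0.001, 0.0]
0.5 [  2. 105. 248.] [ 0.5987 -0.121   0.2678] shift [-0.1, 69.6, 21.8] rot [-0.004, -0.001, 0.0]
0.6 [ -3. 105. 238.] [ 0.5935 -0.1204  0.2581] shift [-0.2, 79.3, 27.1] rot [-0.004, -0.001, 0.0]
0.7 [ -8. 105. 228.] [ 0.5892 -0.12    0.2479] shift [-0.2, 89.5, 31.4] rot [-0.004, -0.001, 0.0]
[-11.2  22.9  43.8 111.2  -0.   -5.2]
```

```bash
python3 -m inch '[[[0,20,-4],[0,0,0],0],[[0,37.4,-8],[0,0,0],0],[[0,40,-4],[0,0,0],0],[[0,43.6,0],[0,0,0],0],[[0,48,4.5],[0,0,0],0],[[0,52,8.6],[0,0,0],0],[[0,56,12],[0,0,0],0],[[0,60.5,15.6],[0,0,0],0],[[0,65,18.8],[0,0,0],0],[[0,69.6,21.8],[0,0,0],0],[[0,74.5,24.5],[0,0,0],0],[[0,79.3,27.1],[0,0,0],0],[[0,84,29.2],[0,0,0],0],[[0,89.5,31.4],[0,0,0],0],[[0,89.5,31.4],[0,0,0],0],[[0,89.5,31.4],[0,0,0],0]]'; python3 - <<'E'
from h import *
from workcell import bot; import cv2
s=bot.camera("scene"); cv2.imwrite("pics/s7.png",cv2.resize(s["frame"][140:240,140:260,::-1],None,fx=6,fy=6,interpolation=2))
for h in (.4,.55,.65,.75):
  for d in (.0,.075,.138): print(h,d,np.round((proj("scene",w(hp(h,d)))[0]-[139.5,139.5])*6))
E
```

```text
time: 27.1
ee_pos: [0.5891, -0.1197, 0.2476]
tcp_rot: [-89.7, -0.0, 84.0]
wrist_force: [-0.3, 0.2, 0.3]
opening: 0.0001
0.4 0.0 [247. 412.]
0.4 0.075 [338. 229.]
0.4 0.138 [416.  75.]
0.55 0.0 [247. 412.]
0.55 0.075 [351. 236.]
0.55 0.138 [437.  90.]
0.65 0.0 [247. 412.]
0.65 0.075 [358. 242.]
0.65 0.138 [449. 104.]
0.75 0.0 [247. 412.]
0.75 0.075 [364. 250.]
0.75 0.138 [458. 120.]
```

View pics/s7.png

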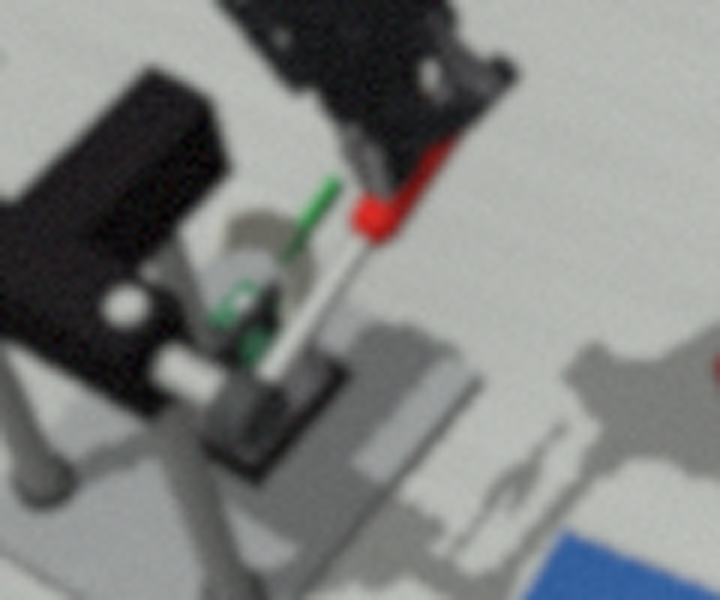

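```bash
python3 -m inch '[[[0,-10,0],[0,0,0],0],[[0,-40,5],[0,0,0],0],[[0,-80,10],[0,0,0],0],[[60,-110,60],[0,0,0],0],[[110,-120,100],[0,0,0],0],[[150,-130,140],[0,0,0],0],[[200,-130,160],[0,0,0],0],[[200,-130,160],[0,0,0],0],[[200,-130,160],[0,0,0],0]]'; python3 - <<'E'
from h import *
from workcell import bot; import cv2
s=bot.camera("scene"); p=bot.camera("top"); f=[("top",p),("scene",s)]
tot=[]
for n,q in f:
    hsv=cv2.cvtColor(q["frame"],cv2.COLOR_RGB2HSV); m=((hsv[...,0]<8)|(hsv[...,0]>172))&(hsv[...,1]>130)&(hsv[...,2]>60)
    k,l,st,c=cv2.connectedComponentsWithStats(m.astype(np.uint8))
    m0=proj(n,w(hp(.75,.11)))[0]; i=1+np.argmin(np.linalg.norm(c[1:]-m0,axis=1)); print(n,st[i],c[i])
    for h in (.65,.75,.85): print(h,proj(n,w(hp(h,.11)))[0].round(1), "tip",proj(n,w(hp(h,.145)))[0].round(1))
    tot.append(c[i])
r=least_squares(lambda a:np.concatenate([proj(n,w(hp(a[0],.11)))[0]-c for (n,_),c in zip(f,tot)]),[.75]); print(r.x,r.fun)
a=cv2.resize(s["frame"][150:240,140:240,::-1],None,fx=5,fy=5,interpolation=2); b=cv2.resize(p["frame"][120:210,306:366,::-1],None,fx=5,fy=5,interpolation=2)
cv2.imwrite("pics/c8.png",np.hstack([a,b]))
E
```

```text
time: 28.05
ee_pos: [0.4495, 0.0992, 0.381]
tcp_rot: [-89.9, -0.1, 84.2]
wrist_force: [0.4, 0.2, -0.3]
opening: -0.0
top [311 162   9  28 199] [315.14572864 175.        ]
0.65 [314.5 174.2] tip [314.1 188.4]
0.75 [313.8 176.1] tip [313.1 190.7]
0.85 [313.1 177.4] tip [312.2 192.3]
scene [199 156  19  24 211] [208.         166.63033175]
0.65 [207.6 166.9] tip [216.  154.2]
0.75 [208.9 169. ] tip [217.5 157.1]
0.85 [209.9 171.4] tip [218.7 160.4]
[0.66010187] [-0.73911909 -0.58141211 -0.23250064  0.5103342 ]
```

View pics/c8.png

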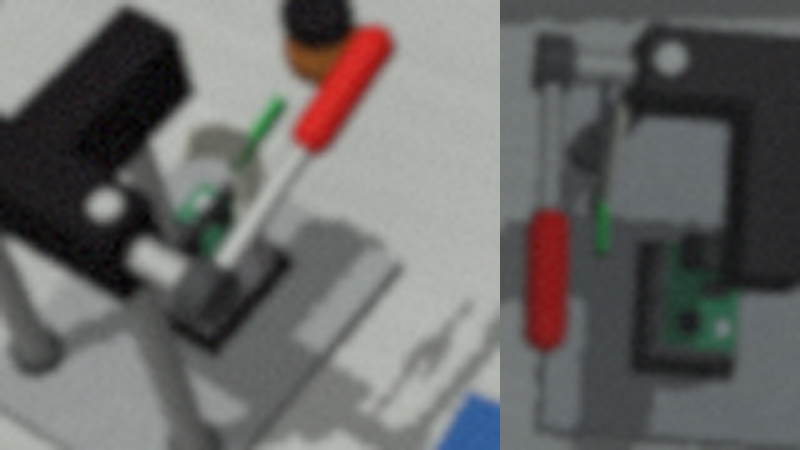

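```bash
python3 - <<'E'
from h import *
for h in (.65,.75,.85):
  for d in (.06,.095): print(h,d,proj("scene",w(hp(h,d)-[0,.025,0]))[0].round(1),proj("top",w(hp(h,d)-[0,.025,0]))[0].round(1))
P=(.586,-.2252,.02,-5.95)
plan(P,hp(.6,.11,.01)*1000+[11,0,60],0)
plan(P,hp(.6,.11,.01)*1000+[11,0,15],0)
plan(P,hp(.77,.11,.01)*1000+[11,0,0],0)
E
```

```text
0.65 0.06 [186.7 180.6] [325.9 155.5]
0.65 0.095 [195.2 167.7] [325.6 169.2]
0.75 0.06 [187.5 181.6] [325.4 156.6]
0.75 0.095 [196.4 169.5] [324.9 170.8]
0.85 0.06 [188.2 182.9] [325.  157.4]
0.85 0.095 [197.4 171.6] [324.3 172. ]
[ 0.5935 -0.1204  0.3181] shift [-201.8, 61.1, -163.9] rot [-0.002, 0.002, 0.001]
[ 0.5935 -0.1204  0.2731] shift [-201.9, 106.1, -164.0] rot [-0.002, 0.002, 0.001]
[ 0.5868 -0.1197  0.2406] shift [-201.9, 138.6, -157.4] rot [-0.002, 0.002, 0.001]
```

```bash
python3 -m inch '[[[-50,0,-30],[0,0,0],0],[[-100,0,-70],[0,0,0],0],[[-150,20,-115],[0,0,0],0],[[-202,61,-164],[0,0,0],0],[[-202,61,-164],[0,0,0],0],[[-202,106,-164],[0,0,0],0],[[-202,118,-163],[0,0,0],0],[[-202,126,-161],[0,0,0],0],[[-202,131,-159],[0,0,0],0],[[-202,135,-158],[0,0,0],0],[[-202,138.6,-157.4],[0,0,0],0],[[-202,138.6,-157.4],[0,0,0],0],[[-202,138.6,-157.4],[0,0,0],0],[[-202,128,-157],[0,0,0],0],[[-200,80,-157],[0,0,0],0],[[-150,30,-115],[0,0,0],0],[[-100,0,-70],[0,0,0],0],[[-50,0,-30],[0,0,0],0],[[0,0,0],[0,0,0],0],[[0,0,0],[0,0,0],0]]'; python3 - <<'E'
from h import *
from workcell import bot; import cv2
s=bot.camera("scene"); p=bot.camera("top"); f=[("top",p),("scene",s)]
tot=[]
for n,q in f:
    hsv=cv2.cvtColor(q["frame"],cv2.COLOR_RGB2HSV); m=((hsv[...,0]<8)|(hsv[...,0]>172))&(hsv[...,1]>130)&(hsv[...,2]>60)
    k,l,st,c=cv2.connectedComponentsWithStats(m.astype(np.uint8))
    m0=proj(n,w(hp(.75,.11)))[0]; i=1+np.argmin(np.linalg.norm(c[1:]-m0,axis=1)); print(n,st[i],c[i]); tot.append(c[i])
r=least_squares(lambda a:np.concatenate([proj(n,w(hp(a[0],.11)))[0]-c for (n,_),c in zip(f,tot)]),[.75]); print(r.x,r.fun)
for n,q in f:
    for t in ("cleaner","driver","chip_bin","flux_jar","unit","reference"): print(n,t,[(np.round(d["box"]),round(d["confidence"],2)) for d in bot.search_frame(q,t)[:1]])
a=cv2.resize(s["frame"][130:320,100:370,::-1],None,fx=2,fy=2,interpolation=2); b=cv2.resize(p["frame"][120:215,306:366,::-1],None,fx=4,fy=4,interpolation=2)
cv2.imwrite("pics/c9.png",np.hstack([a,b]))
E
```

```text
time: 30.15
ee_pos: [0.4611, 0.0786, 0.3785]
tcp_rot: [-89.9, -0.1, 84.1]
wrist_force: [0.7, 0.9, -0.8]
opening: -0.0
top [311 163   8  28 197] [314.45685279 176.16751269]
scene [199 157  20  24 202] [208.62376238 167.9009901 ]
[0.71821587] [-0.46905853 -0.63965013 -0.07765996  0.41970649]
top cleaner [(array([130., 237., 152., 268.]), 0.72)]
top driver [(array([263., 222., 276., 242.]), 0.66)]
top chip_bin [(array([130., 237., 150., 268.]), 0.65)]
top flux_jar [(array([350., 237., 372., 255.]), 0.57)]
top unit [(array([335., 169., 355., 193.]), 0.69)]
top reference [(array([166., 159., 181., 175.]), 0.65)]
scene cleaner [(array([215., 283., 233., 308.]), 0.63)]
scene driver [(array([258., 194., 282., 205.]), 0.55)]
scene chip_bin [(array([373., 215., 406., 255.]), 0.6)]
scene flux_jar [(array([196., 145., 213., 168.]), 0.63)]
scene unit []
scene reference [(array([324., 264., 346., 298.]), 0.76)]
```

```bash
python3 -c "
from workcell import bot
o=bot.get_obs(); print(o['qd'].round(2), o['wrist_force'].round(1)); print(bot.job_done())"
```

```text
[ 0.37 -0.14 -0.01  0.03 -0.06 -0.01] [ 0.3 -0.3  0.7]
the job is handed in; nothing more can be done
None
```

The two modules are swapped, the handle is at the green mark, and I handed the job in at about 30 s of the 72 s allowed. The hand-in gives no verdict.

I parked the blue module on the mat, put the green-topped one on the press pad with the tool leaning 35 degrees, and moved the blue one to the stand. I then pushed the handle down in two strokes with the fingers closed.

**Last checks:**
- **Modules:** after release, both stood upright and within about 2–3 mm of their pad centres, square to within a few degrees. I did not measure them again after moving the handle.
- **Handle:** the images put it at 0.72 rad, while the fingertip geometry gave 0.77. Both are inside the 0.65–0.85 window. The first stroke had reached only 0.66–0.70, so I pushed it a little further.
- **Bystanders:** the bottle, screwdriver, bin and jar showed no shift in the images. The network's boxes for the screwdriver and bin were partly cut off by the arm. In the top view it also labelled the bin as the bottle, but the scene view shows the bottle where it started.
- **Robot:** it stood clear of everything, with a wrist force under 1 N.

**Failed:** the last picture could not be viewed because I had reached the 12-picture limit. The final handle and bystander checks therefore rest on measurements from the images, not on looking at them. Earlier, the last joint hit its range limit on the way to the stand. I fixed that by turning the tool half a turn about its axis.

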